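# Centre-punch the marked hole on a bracket blank

## Robot

A 6-joint arm with a two-finger parallel gripper is mounted at the origin on a cart in front of the work surface, level with it; the furniture and walls round the work are solid. World frame = base frame: x ahead of the robot, y to its left, z up, the work surface at z = 0. Lengths are in mm, angles in degrees, forces in N, time in s.
With the tool pointing down it reaches from about 350 to 850 mm from the base axis. Payload 8.1 kg.
Tool frame: the origin (TCP) lies where the fingers leave the gripper's body, on its centre line; the fingertips stand 73 mm ahead of it and the grasp point (between the pads) lies 54 mm ahead of it; z points along the fingers, y is the line along which they close (so a half turn about z gives the same grasp; the last joint's range is limited). The gripper opens to 85 mm and grips with 20 to 120 N. Pads are 22 mm wide; open, the fingers measure 114 mm over their backs; the gripper's body (76 mm by 85 mm) begins 54 mm behind the grasp point. The pads swing forward as they close: fully open they stand 13 mm farther back than shut.
Start: joints at [-74.221, 7.471, 85.268, -0, 87.261, -4.893], TCP at [211.834, -561.366, 303.892] pointing down, gripper open.
Joint ranges: [-169.43, 169.43], [-51.17, 129.36], [1.28, 143.12], [-76.62, 256.62], [0, 156.53], [-152.29, 152.29]. Speed limits (degrees/s): [136.94, 136.94, 159.86, 180, 180, 180].

## Interface

Orientations are given as [roll, pitch, yaw] about the fixed x, y, z axes, in that order (R = Rz(yaw) Ry(pitch) Rx(roll)).
In Python, from bench import sense, optics, r gives the robot as it stands.
- The arm moves only by the tool servo_tool, never from a script. Its argument "plan" is a list that holds one entry, the list of rows, each a list of 5 numbers: the shift along the world's x, y, z in m, then the turn about the world's z in degrees, then the finger opening in m, from 0 to 0.0854. A call has 1 to 10 rows; each row shifts and turns the commanded pose from where the row before left it; what a row does not reach is not made up. A row lasts 1/10 s, in which the tool goes at most 50 mm and 8.59 degrees, less where a joint would pass 70% of its speed; a pose out of reach is approached as far as the arm can. A call is refused whole if a number of a shift passes 0.05 or a number of a turn 8.59, either way. A call with a gripper value outside its range is refused whole. The fingers move at their own pace and stop on an object; "force" is the grip in N (left out, the last holds). Time passes only in rows, so rows that do not move let the fingers close. It gives the time, the measured TCP pose, the force, the opening and the grip force at its end, in the units of the state.
- sense(): the state, without advancing time (a new reading comes with each control period).
- optics.snapshot(name): name is "scene" or "top" or "wrist"; returns a dict with "frame" (420x560x3 uint8, blue, green, red), "fx", "fy", "cx", "cy" (pixels), "cam_to_world" (4x4, takes a point from camera to world coordinates). Camera axes: x right, y down, z forward; pixel columns grow to the right and rows downward; lengths in mm; the calibration is good to about 2 mm. A picture is of the moment at which its call begins. There is no depth.
- r.hand_in(): hands the job in; it is judged then, once.
The state is a dict: "time": time; "joint_pos": joint angles; "qd": joint speeds; "joint_efforts": joint torques, N m; "tool_pos": TCP position; "tcp_rot": TCP orientation; "ft_force": force on the tool from outside, world axes, zero at the start; "wrist_torque": the same for the moment, N m; "finger_gap": finger opening in mm; "grip_force": force on a finger pad.
Only numpy, scipy, OpenCV 4.12 (cv2) and the standard library are available. Lean on these libraries where they do the work, as an engineer would, in place of code of your own. Each camera call takes 0.05 s, during which the arm holds its last target. There are 200 camera calls.

## Task

Take the automatic centre punch out of its wooden stand, set its point on the red dot where the white lines cross on the bracket blank, and press it straight down until its spring snaps and knocks the dot in. Stop at the snap: never lean hard on the punch or press it anywhere else on the blank. Then put the punch back in its stand, fully home and upright, and leave everything else where it is.

Things in the scene. Friction and masses are not known exactly. Their poses are not given: they have to be found in the camera images.
- punch_grip (a point): Automatic centre punch, loose, upright, 0.2 kg. This point: on its axis, at the middle of the dark ribbed handle (18 mm diameter; from 22 mm below to 22 mm above this point, its upper end). z: up along the punch. Right under the handle a steel flange, 32 mm diameter, 6 mm thick, that fingers may bear on; below it the brass barrel, 16 mm diameter, 55 mm long.
- punch_nose (a point): Centre of the barrel's lower end face, 83 mm below punch_grip; z up along the punch. The steel point stands out below by an unmeasured 12 to 24 mm (reground). A spring resists pushing it in: 4 N, rising to about 15 N at 5 to 6 mm; then it snaps: the force falls to about 6 N by 7.5 mm; hard stop at 9 mm. Over 22 N on the block is too hard. Released, it springs out.
- mark (a point): Centre of the red dot (7 mm diameter) at the crossing of two white lines 30 mm long in a blue field on the level upper face of the aluminium bracket blank, 30 mm above the worktop. z up. The blank has a 30 mm high bent-up flange, 36 mm from the dot along this point's +x. The punch's axis must be within 4 mm of this point when it snaps.
- bench_block: Fixed dark steel block, 116 x 124 mm, that carries the bracket blank, held by two low yellow strap clamps (up to 15 mm above the blank) at its two sides. Origin on the worktop under its centre; z up.
- mark_dot (a joint): How deep the dot is knocked in, m: 0 untouched (red), above 0.0005 knocked in (a black pit shows); it stays in. Only the snapping punch moves it, once the point is pushed in 6 to 7 mm.
- stand_hole (a point): Centre of the mouth of the upright hole in the punch's fixed wooden stand (62 x 62 mm on a steel foot 86 x 78 mm; top 88 mm above the worktop). Hole 23 mm diameter, chamfered 3 mm, 82 mm deep. z up. Home, the punch hangs here by its flange on the stand's top: punch_nose 55 mm below this point.
- multimeter: Orange pocket multimeter lying behind the work, 142 x 70 x 44 mm; origin under its centre. Bystander.
- tape_roll: Black roll of tape lying flat, 62 mm across, 19 mm high; origin under its centre. Bystander.
- pliers: Long-nose pliers with blue handles lying flat, 154 x 50 x 10 mm; origin under its centre. Bystander.

How it is judged (in metres and radians):
On the way, in this order (a step that is already met when the one before it is completed fails the run):
1. the punch is lifted clear of its stand (z of punch_nose in the frame of stand_hole above 0.005 m), for 0.1 s.
2. the punch snaps on the dot, upright within 0.12 rad and within 4 mm, and knocks it in (value of joint mark_dot above 0.0005 m and horizontal distance between punch_nose and mark below 0.004 m and angle between punch_nose's own z axis and vertical below 0.12 rad and contact force between punch and bench_block above 0.5 N), for 0.05 s.
At the end, for the whole second after the job is handed in: The dot is knocked in by more than 0.5 mm, and the punch rests released in its stand: nose within 6 mm of the hole's axis, flange within 3 mm of the stand's top, upright within 0.08 rad, at rest (value of joint mark_dot above 0.0005 m and horizontal distance between punch_nose and stand_hole below 0.006 m and z of punch_nose in the frame of stand_hole below -0.052 m and angle between punch_nose's own z axis and vertical below 0.08 rad and linear speed of punch below 0.02 m/s); the robot touches nothing.
It fails at once if the punch is pressed on the blank or its block with more than 22 N (contact force between punch and bench_block above 22 N).
It fails at once if the punch is pressed on the blank with more than 6 N farther than 8 mm from the dot (contact force between punch and bench_block above 6 N and horizontal distance between punch_nose and mark above 0.008 m).
It fails at once if a bystander (multimeter, tape, pliers) is moved more than 15 mm (distance of any of multimeter, tape_roll, pliers from where it was at the start of the episode above 0.015 m).
It also fails if it takes over 64 s, if anything falls off the work surface, if the arm or the gripper's body presses on something with over 40 N, if the wrist force passes 120 N, or if a joint passes its speed limit or range.

## Working session

There is one attempt and no reset: what is moved stays moved. The work goes in short steps, Python scripts to look and compute and a tool call to move; the robot and the scene stay as the last step left them, time stands still between calls to the robot, and variables do not carry over. Pictures are saved under pics/ and viewed, at most 10 in all, crops included, and the job is handed in when it is done.

Besides the shell and the picture viewer there is one more tool, called after "Call:" as name([rows], argument=value, ...), one row to a line, values as JSON. servo_tool: Moves the arm, as the interface text tells. Its arguments: {"type":"object","properties":{"plan":{"type":"array"},"force":{"type":"number"}},"required":["plan"]}

```bash
mkdir -p pics; cat > h.py <<'E'
import numpy as np, cv2
from bench import sense, optics, r
def snap(n,f):
    s=optics.snapshot(n); cv2.imwrite('pics/'+f,s['frame']); np.savez('pics/'+f[:-4]+'.npz',**{k:np.array(v) for k,v in s.items()}); return s
def load(f): return dict(np.load('pics/'+f+'.npz'))
def px2w(s,u,v,z):
    T=s['cam_to_world']; d=T[:3,:3]@np.array([(u-s['cx'])/s['fx'],(v-s['cy'])/s['fy'],1]); o=T[:3,3]
    return o+d*(z-o[2])/d[2]
def w2px(s,p):
    T=np.linalg.inv(s['cam_to_world']); c=T[:3,:3]@np.array(p)+T[:3,3]
    return np.array([c[0]/c[2]*s['fx']+s['cx'],c[1]/c[2]*s['fy']+s['cy']])
E
python3 - <<'E'
from h import *
for n in ('top','scene'):
    s=snap(n,n+'1.png'); print(n,s['fx'],np.round(s['cam_to_world'],3).tolist())
print(sense())
E
```

```text
top 398.7402718783233 [[0.023, -0.997, 0.069, 562.905], [-1.0, -0.022, 0.019, -24.771], [-0.017, -0.069, -0.997, 941.098], [0.0, 0.0, 0.0, 1.0]]
scene 461.3115077047364 [[-0.649, -0.554, 0.522, 153.555], [-0.761, 0.474, -0.443, 410.752], [-0.002, -0.684, -0.729, 779.186], [0.0, 0.0, 0.0, 1.0]]
{'time': 0.1, 'joint_pos': array([-7.42212124e+01,  7.51338492e+00,  8.53219670e+01,  2.43035954e-03,
        8.72621011e+01, -4.89262191e+00]), 'qd': array([-0.04070653, -0.04814259, -0.12043097,  0.00061706,  0.0230581 ,
        0.00367298]), 'joint_efforts': array([ 2.34862237e-04, -5.70953929e+01, -5.01943016e+01, -2.90539901e-04,
        8.15105333e-03,  8.33218337e-06]), 'tool_pos': array([ 211.74120957, -561.00291858,  302.93236476]), 'tcp_rot': array([-1.79903109e+02, -1.07301704e-02,  2.06712823e+01]), 'ft_force': array([ 0.30361923, -0.44700835,  0.32617575]), 'wrist_torque': array([ 0.03230903, -0.03196097,  0.05915299]), 'grip_force': 0.0, 'finger_gap': 85.71301921390511}
```

View pics/top1.png

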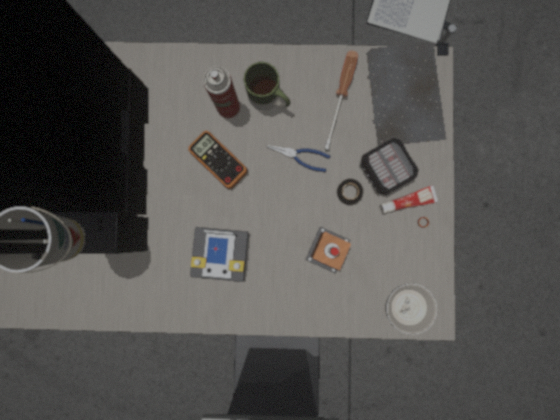

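View pics/scene1.png

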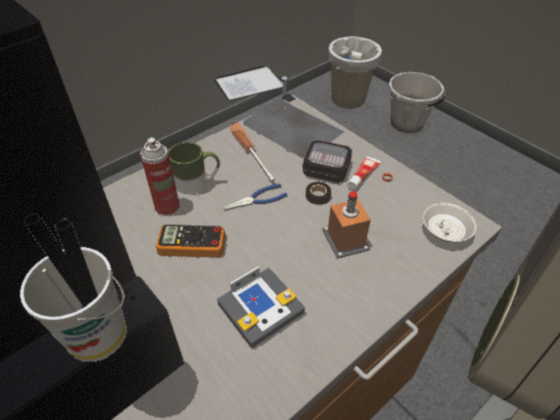

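Top view: block at about (219,254), with the dot near (216,248), and the stand with the punch at (330,250). Scene view: dot near (255,299), punch top near (352,197). I'll zoom in on these.

```bash
python3 - <<'E'
from h import *
a=cv2.imread('pics/top1.png');b=cv2.imread('pics/scene1.png')
def c(i,u,v,w=66,h=50): return cv2.resize(i[v-h//2:v+h//2,u-w//2:u+w//2],(396,300),interpolation=cv2.INTER_CUBIC)
m=np.vstack([np.hstack([c(a,332,250),c(a,216,250)]),np.hstack([c(b,352,215,92,70),c(b,258,300,92,70)])])
cv2.imwrite('pics/c1.png',cv2.convertScaleAbs(m,alpha=1.6))
for n,(img,(u,v)) in {'top1':(a,(216,248)),'scene1':(b,(255,299))}.items():
    s=load(n); w=img[v-9:v+10,u-9:u+10].astype(int); 
    k=np.argwhere((w[...,2]>w[...,0]+15)&(w[...,2]>w[...,1]+25)); q=k.mean(0)+[v-9,u-9]
    print(n,len(k),q[::-1],px2w(s,q[1],q[0],30))
E
```

```text
top1 4 [215.5 248.5] [538.11798914 131.42892188  30.        ]
scene1 9 [253. 299.] [538.73516649 134.106583    30.        ]
```

View pics/c1.png

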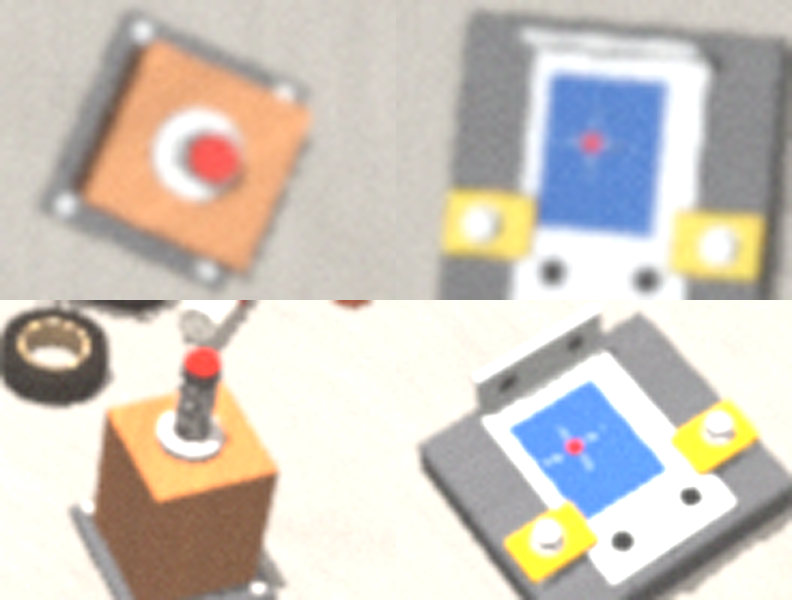

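```bash
python3 - <<'E'
from h import *
t=load('top1');s=load('scene1')
for n,q,S,z in [('flange',(331.6,250.4),t,94),('flange',(349.7,210.7),s,94),('cap',(334.3,251.3),t,138),('cap',(352.8,194),s,138),('dot',(215.3,248.4),t,30),('dot',(253.2,298.8),s,30)]: print(n,px2w(S,*q,z))
w=snap('wrist','w1.png'); print(w['cam_to_world'].round(3).tolist(), w['fx'], sense()['tool_pos'])
E
```

```text
flange [ 541.71462194 -125.34306656   94.        ]
flange [ 540.69958472 -122.11516912   94.        ]
cap [ 541.15139678 -125.53258196  138.        ]
cap [ 542.79770342 -125.61161464  138.        ]
dot [538.33428223 131.89426161  30.        ]
dot [538.83177876 133.54560566  30.        ]
[[0.353, -0.884, -0.306, 291.587], [-0.936, -0.334, -0.113, -531.166], [-0.002, 0.326, -0.945, 373.482], [0.0, 0.0, 0.0, 1.0]] 359.2152128396185 [ 211.73336186 -561.04669767  303.04996265]
```

Call:
servo_tool([
  [[0.029,0.038,0,-2.07,0.085],[0.029,0.038,0,-2.07,0.085],[0.029,0.038,0,-2.07,0.085],[0.029,0.038,0,-2.07,0.085],[0.029,0.038,0,-2.07,0.085],[0.029,0.038,0,-2.07,0.085],[0.029,0.038,0,-2.07,0.085],[0.029,0.038,0,-2.07,0.085],[0.029,0.038,0,-2.07,0.085],[0.029,0.038,0,-2.07,0.085]],
])

```text
time: 1.15
tool_pos: [502.6, -179.5, 303.8]
tcp_rot: [180.0, 0.0, -0.1]
ft_force: [1.1, -0.9, -0.6]
finger_gap: 85.1
grip_force: 0.0
```

Call:
servo_tool([
  [[0.013,0.018,0,0,0.085],[0.013,0.018,0,0,0.085],[0.013,0.02,0,0,0.085],[0,0,0,0,0.085],[0,0,0,0,0.085]],
])

```text
time: 1.65
tool_pos: [540.7, -125.1, 303.5]
tcp_rot: [180.0, 0.1, 0.0]
ft_force: [0.4, -0.2, -1.3]
finger_gap: 84.9
grip_force: 0.0
```

```bash
python3 - <<'E'
from h import *
w=snap('wrist','w2.png'); q=sense();print(q['tool_pos'],q['tcp_rot'],q['ft_force'])
print(w2px(w,(541.5,-125,138)),w2px(w,(541.5,-125,94)),w2px(w,q['tool_pos']+[0,0,-73]))
cv2.imwrite('pics/w2b.png',cv2.convertScaleAbs(w['frame'],alpha=1.6))
E
```

```text
[ 540.49581616 -125.66768906  303.56392551] [ 1.79990592e+02  4.53918538e-02 -1.29566879e-02] [-0.36986272 -0.190399    0.6536446 ]
[280.03512217 214.13183315] [280.01989086 195.88556601] [281.55829248 284.8177216 ]
```

View pics/w2b.png

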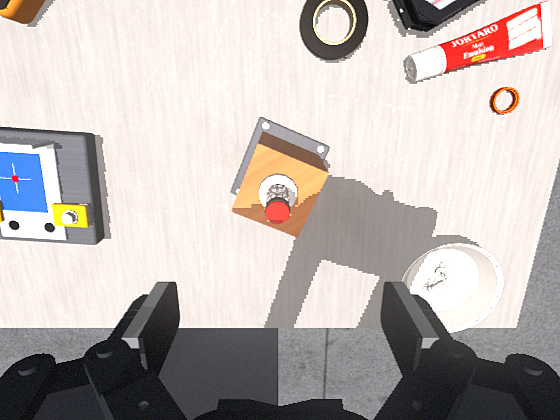

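```bash
python3 - <<'E'
from h import *
w=load('w2'); f=w['frame'].astype(int)
red=(f[...,2]>f[...,1]+50)&(f[...,2]>f[...,0]+50)
def cen(u,v,h):
    k=np.argwhere(red[v-h:v+h,max(u-h,0):u+h]); c=k.mean(0)+[v-h,max(u-h,0)]; return len(k),c[1],c[0]
for u,v,h,z in((278,205,20,138),(15,179,7,30)):
    n,a,b=cen(u,v,h); print(n,a,b,px2w(w,a,b,z))
hsv=cv2.cvtColor(w['frame'],cv2.COLOR_BGR2HSV); m=(hsv[...,1]<40)&(hsv[...,2]>110)
k=np.argwhere(m[170:215,255:302]); print(k.min(0)+[170,255],k.max(0)+[170,255]); print(px2w(w,279,192,94))
E
```

```text
492 276.5447154471545 211.3150406504065 [ 543.58047789 -122.57031433  138.        ]
39 14.487179487179487 178.4102564102564 [539.98622706 136.07630048  30.        ]
[175 259] [206 297]
[ 544.78621735 -124.17161049   94.        ]
```

Call:
servo_tool([
  [[0.0018,0.001,-0.03,0,0.085],[0,0,-0.03,0,0.085],[0,0,-0.03,0,0.085],[0,0,-0.025,0,0.085],[0,0,-0.015,0,0.085],[0,0,-0.0045,0,0.085],[0,0,0,0,0.085],[0,0,0,0,0.085]],
])

```text
time: 2.5
tool_pos: [543.4, -124.9, 171.0]
tcp_rot: [180.0, -0.1, -0.0]
ft_force: [-0.6, 0.0, 0.6]
finger_gap: 84.8
grip_force: 0.0
```

```bash
python3 - <<'E'
from h import *
w=snap('wrist','w3.png'); q=sense();print(q['tool_pos'],q['tcp_rot'],q['ft_force'])
E
```

```text
[ 543.56901687 -124.85079859  171.16844611] [ 1.79948780e+02 -1.50204575e-01 -3.90289717e-02] [ 1.00949261 -0.55413904 -0.14534269]
```

View pics/w3.png

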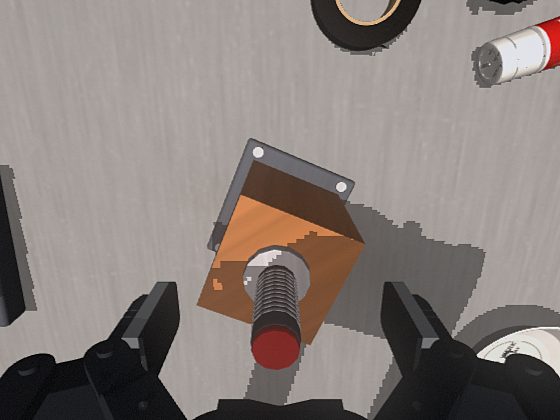

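```bash
python3 - <<'E'
from h import *
w=load('w3'); print(px2w(w,277,273,94),px2w(w,275.5,349,138))
E
```

```text
[ 547.25260011 -123.38766714   94.        ] [ 541.40512306 -123.14788433  138.        ]
```

Call:
servo_tool([
  [[0,0.001,-0.002,0,0.05],[0,0,0,0,0.03],[0,0,0,0,0.025],[0,0,0,0,0.02],[0,0,0,0,0.01],[0,0,0,0,0.01],[0,0,0,0,0.01],[0,0,0,0,0.01]],
], force=60)

```text
time: 3.35
tool_pos: [542.8, -123.4, 167.6]
tcp_rot: [180.0, -0.0, -0.0]
ft_force: [-0.5, 0.8, 4.2]
finger_gap: 16.4
grip_force: 58.4
```

Call:
servo_tool([
  [[0,0,0.005,0,0.01],[0,0,0.01,0,0.01],[0,0,0.015,0,0.01],[0,0,0.02,0,0.01],[0,0,0.02,0,0.01],[0,0,0.02,0,0.01],[0,0,0.02,0,0.01],[0,0,0,0,0.01],[0,0,0,0,0.01]],
])

```text
time: 4.25
tool_pos: [542.9, -123.5, 278.1]
tcp_rot: [180.0, -0.1, -0.0]
ft_force: [0.6, 1.3, -2.4]
finger_gap: 16.4
grip_force: 58.5
```

```bash
python3 - <<'E'
from h import *
q=sense();print(q['tool_pos'],q['tcp_rot'],q['ft_force'],q['finger_gap'])
a=snap('wrist','w4.png')['frame'];b=snap('scene','s4.png')['frame']
c=cv2.resize(b[120:260,300:440],(420,420),interpolation=cv2.INTER_CUBIC)
m=np.hstack([cv2.resize(a,(380,420)),c]); cv2.imwrite('pics/c4.png',cv2.convertScaleAbs(m,alpha=1.5))
E
```

```text
[ 542.90566793 -123.4733521   278.13888028] [ 1.79969314e+02 -9.17003059e-02 -2.86758037e-02] [ 0.63118843  1.31170375 -2.38470663] 16.400034605746498
```

View pics/c4.png

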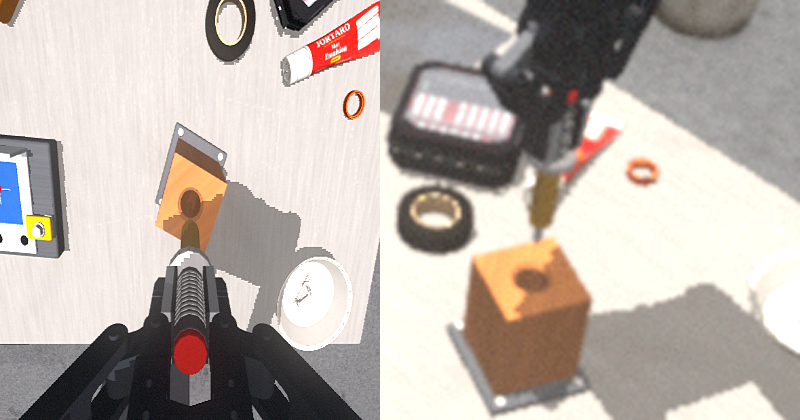

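Call:
servo_tool([
  [[-0.0032,0.02,0,0,0.01],[0,0.037,0,0,0.01],[0,0.04,0,0,0.01],[0,0.04,0,0,0.01],[0,0.04,0,0,0.01],[0,0.04,0,0,0.01],[0,0.025,0,0,0.01],[0,0.0156,0,0,0.01],[0,0,-0.02,0,0.01],[0,0,-0.02,0,0.01]],
])

```text
time: 5.35
tool_pos: [539.5, 134.5, 236.7]
tcp_rot: [180.0, -0.0, 0.0]
ft_force: [-0.1, -0.5, -2.1]
finger_gap: 16.8
grip_force: 58.9
```

Call:
servo_tool([
  [[0,0,-0.015,0,0.01],[0,0,-0.01,0,0.01],[0,0,0,0,0.01],[0,0,0,0,0.01],[0,0,0,0,0.01]],
])

```text
time: 5.85
tool_pos: [540.1, 134.1, 213.6]
tcp_rot: [-180.0, -0.1, -0.0]
ft_force: [-0.3, 0.3, -2.5]
finger_gap: 16.3
grip_force: 58.9
```

```bash
python3 - <<'E'
from h import *
w4=load('w4'); print('hole',px2w(w4,280,205,88))
q=sense();print(q['tool_pos'],q['tcp_rot'],q['ft_force'],q['finger_gap'])
w=snap('wrist','w5.png');s=snap('scene','s5.png');t=snap('top','t5.png')
p=[q['tool_pos'][0],q['tool_pos'][1],30]
u,v=w2px(w,p).astype(int); x,y=w2px(s,p).astype(int); print(u,v,x,y, w2px(t,p))
c=lambda i,u,v,a,b:cv2.resize(i[v-b:v+b,u-a:u+a],(400,400),interpolation=cv2.INTER_CUBIC)
m=np.hstack([c(w['frame'],u,v+20,80,80),c(s['frame'],x,y-15,40,40)]); cv2.imwrite('pics/c5.png',cv2.convertScaleAbs(m,alpha=1.5))
E
```

```text
hole [ 542.7592849  -123.43277501   88.        ]
[540.14472743 134.13479553 213.61311923] [-1.79984686e+02 -1.07744160e-01 -4.67261676e-02] [-0.33621205  0.33703086 -2.54135505] 16.277037717975375
280 207 252 298 [214.34872719 247.58045573]
```

View pics/c5.png

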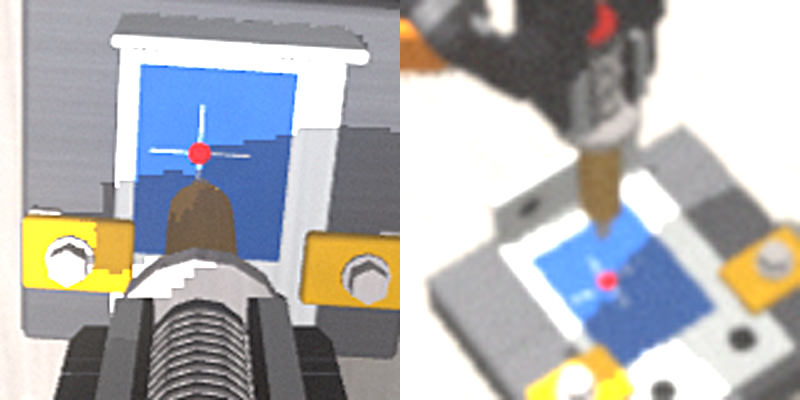

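```bash
python3 - <<'E'
from h import *
w=load('w5');s=load('s5')
print(px2w(w,279.5,208.3,30)); d=px2w(s,253.3,298.9,30);print(d)
for dz in (0,20,30,38,48,70): print(dz,w2px(s,d+[0,0,dz]),w2px(w,px2w(w,279.5,208.3,30)+[0,0,dz]))
E
```

```text
[539.56917064 134.71852998  30.        ]
[538.53839932 133.53939443  30.        ]
0 [253.3 298.9] [279.5 208.3]
20 [252.94108617 293.03754443] [279.4575018  217.49783891]
30 [252.7569994  290.03069308] [279.43374021 222.64053579]
38 [252.60743452 287.58771824] [279.41333843 227.05607139]
48 [252.41753892 284.48598621] [279.38588881 232.99696239]
70 [251.98786231 277.46769994] [279.3164577  248.02386334]
```

Call:
servo_tool([
  [[-0.0004,0.0003,-0.008,0,0.01],[0,0,-0.007,0,0.01],[0,0,-0.005,0,0.01],[0,0,-0.002,0,0.01],[0,0,0,0,0.01],[0,0,0,0,0.01]],
])

```text
time: 6.6
tool_pos: [539.1, 134.6, 190.4]
tcp_rot: [-180.0, 0.0, -0.0]
ft_force: [-0.5, -0.7, -2.3]
finger_gap: 16.8
grip_force: 58.9
```

Call:
servo_tool([
  [[0,0,-0.001,0,0.01],[0,0,-0.001,0,0.01],[0,0,-0.001,0,0.01],[0,0,0,0,0.01]],
])

```text
time: 7.0
tool_pos: [538.9, 134.5, 187.3]
tcp_rot: [-180.0, 0.0, -0.0]
ft_force: [-1.1, -0.4, -1.6]
finger_gap: 16.1
grip_force: 58.9
```

Call:
servo_tool([
  [[0,0,-0.001,0,0.01],[0,0,-0.001,0,0.01],[0,0,0,0,0.01]],
])

```text
time: 7.3
tool_pos: [539.3, 134.6, 185.8]
tcp_rot: [-180.0, -0.0, -0.0]
ft_force: [-0.4, 0.1, 0.6]
finger_gap: 16.3
grip_force: 59.0
```

Call:
servo_tool([
  [[0,0,-0.001,0,0.01],[0,0,-0.001,0,0.01],[0,0,0,0,0.01]],
])

```text
time: 7.6
tool_pos: [539.4, 134.6, 184.0]
tcp_rot: [-180.0, -0.1, -0.0]
ft_force: [-0.7, -0.3, 5.2]
finger_gap: 16.5
grip_force: 59.2
```

Call:
servo_tool([
  [[0,0,-0.001,0,0.01],[0,0,-0.001,0,0.01],[0,0,0,0,0.01]],
])

```text
time: 7.9
tool_pos: [539.6, 134.6, 182.4]
tcp_rot: [-180.0, -0.1, -0.0]
ft_force: [-2.2, -0.7, 7.5]
finger_gap: 16.6
grip_force: 59.6
```

Call:
servo_tool([
  [[0,0,-0.001,0,0.01],[0,0,0,0,0.01]],
])

```text
time: 8.1
tool_pos: [539.7, 134.6, 181.7]
tcp_rot: [-180.0, -0.1, -0.0]
ft_force: [-3.6, -1.1, 9.0]
finger_gap: 16.8
grip_force: 59.8
```

Call:
servo_tool([
  [[0,0,-0.001,0,0.01],[0,0,0,0,0.01]],
])

```text
time: 8.3
tool_pos: [539.8, 134.6, 181.0]
tcp_rot: [-180.0, -0.1, -0.0]
ft_force: [-3.1, -0.7, 11.6]
finger_gap: 16.5
grip_force: 60.0
```

Call:
servo_tool([
  [[0,0,-0.0007,0,0.01],[0,0,0,0,0.01]],
])

```text
time: 8.5
tool_pos: [539.9, 134.6, 180.5]
tcp_rot: [-180.0, -0.1, -0.0]
ft_force: [-2.7, -0.8, 12.5]
finger_gap: 16.7
grip_force: 60.1
```

Call:
servo_tool([
  [[0,0,-0.0007,0,0.01],[0,0,0,0,0.01]],
])

```text
time: 8.7
tool_pos: [540.0, 134.6, 180.0]
tcp_rot: [-180.0, -0.1, -0.0]
ft_force: [-2.9, -0.6, 13.3]
finger_gap: 16.8
grip_force: 60.3
```

Call:
servo_tool([
  [[0,0,-0.0007,0,0.01],[0,0,0,0,0.01]],
])

```text
time: 8.9
tool_pos: [539.6, 134.6, 178.6]
tcp_rot: [-180.0, -0.1, -0.0]
ft_force: [-1.6, -0.1, 5.0]
finger_gap: 16.6
grip_force: 60.1
```

Call:
servo_tool([
  [[0,0,-0.0003,0,0.01],[0,0,0,0,0.01]],
])

```text
time: 9.1
tool_pos: [539.3, 134.6, 177.4]
tcp_rot: [-180.0, -0.0, -0.0]
ft_force: [-0.5, 0.3, 3.8]
finger_gap: 17.0
grip_force: 59.8
```

Call:
servo_tool([
  [[0,0,0.002,0,0.01],[0,0,0.005,0,0.01],[0,0,0.01,0,0.01],[0,0,0.02,0,0.01],[0,0,0.03,0,0.01],[0,0,0.0325,0,0.01],[0,0,0,0,0.01],[0,0,0,0,0.01]],
])

```text
time: 9.9
tool_pos: [539.4, 134.6, 277.6]
tcp_rot: [-180.0, -0.1, -0.0]
ft_force: [-0.5, -0.2, -2.8]
finger_gap: 16.3
grip_force: 59.1
```

```bash
python3 - <<'E'
from h import *
q=sense();print(q['tool_pos'],q['tcp_rot'],q['ft_force'],q['finger_gap'])
w=snap('wrist','w6.png');s=snap('scene','s6.png')
c=lambda i,u,v,a,b:cv2.resize(i[v-b:v+b,u-a:u+a],(400,400),interpolation=cv2.INTER_CUBIC)
u,v=w2px(w,(539.5,134.5,30)).astype(int)
m=np.hstack([c(w['frame'],u,v+40,100,100),c(s['frame'],252,260,60,60)]); cv2.imwrite('pics/c6.png',cv2.convertScaleAbs(m,alpha=1.5))
E
```

```text
[539.44610454 134.6091083  277.63594125] [-1.79980343e+02 -1.18980817e-01 -2.78818400e-02] [-0.50351456 -0.19690682 -2.78948944] 16.25681041616308
```

View pics/c6.png

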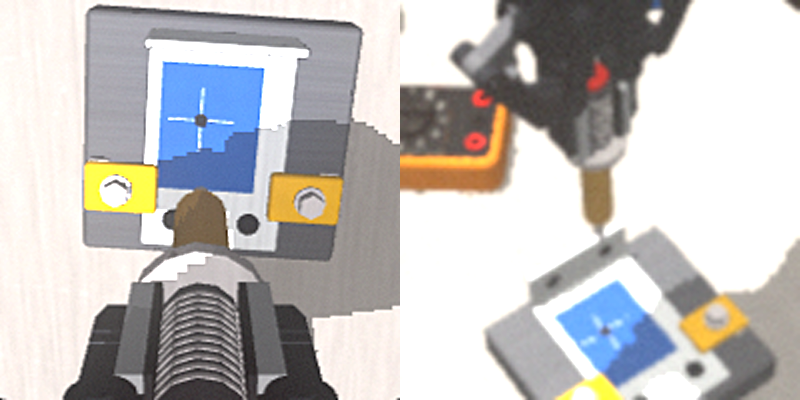

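The dot is now a black pit at crop (201,120), and the punch is still upright in the grip. Next I'll take it back to the stand.

Call:
servo_tool([
  [[0.0034,-0.02,0,0,0.01],[0,-0.038,0,0,0.01],[0,-0.04,0,0,0.01],[0,-0.04,0,0,0.01],[0,-0.04,0,0,0.01],[0,-0.04,0,0,0.01],[0,-0.025,0,0,0.01],[0,-0.015,0,0,0.01],[0,0,0,0,0.01],[0,0,0,0,0.01]],
])

```text
time: 11.0
tool_pos: [542.1, -122.8, 275.5]
tcp_rot: [-179.9, 0.1, -0.0]
ft_force: [-0.2, 1.0, -1.9]
finger_gap: 16.6
grip_force: 59.0
```

```bash
python3 - <<'E'
from h import *
q=sense();print(q['tool_pos'],q['tcp_rot'],q['ft_force'],q['finger_gap'])
w=snap('wrist','w7.png');a=load('w4')
print(np.abs(w['frame'].astype(int)-a['frame']).mean())
# relative shifts: background (hole) and held punch
g=lambda f,r:np.float32(cv2.cvtColor(f['frame'],cv2.COLOR_BGR2GRAY)[r])
for r_ in (np.s_[150:235,225:345],np.s_[270:380,250:315]): print(cv2.phaseCorrelate(g(a,r_),g(w,r_)))
E
```

```text
[ 542.14063056 -122.76463268  275.54935264] [-1.79932466e+02  8.61702885e-02 -3.96750523e-02] [-0.20150462  1.01836523 -1.92920475] 16.586436956276668
5.478941326530612
((1.0971546697640449, -0.6882804054948863), 0.9542119397057427)
((0.005283649055790818, 0.02525648113120127), 0.988536712527275)
```

Call:
servo_tool([
  [[0.0007,-0.0006,-0.01,0,0.01],[0,0,-0.01,0,0.01],[0,0,-0.01,0,0.01],[0,0,-0.01,0,0.01],[0,0,-0.01,0,0.01],[0,0,0,0,0.01]],
])

```text
time: 11.65
tool_pos: [542.1, -123.7, 224.1]
tcp_rot: [-179.9, 0.2, -0.0]
ft_force: [0.2, -0.0, -2.1]
finger_gap: 16.7
grip_force: 59.0
```

Call:
servo_tool([
  [[0,0,-0.01,0,0.01],[0,0,-0.01,0,0.01],[0,0,-0.01,0,0.01],[0,0,-0.01,0,0.01],[0,0,-0.008,0,0.01],[0,0,-0.004,0,0.01],[0,0,0,0,0.01]],
])

```text
time: 12.35
tool_pos: [542.7, -123.9, 173.6]
tcp_rot: [-180.0, 0.1, -0.0]
ft_force: [0.4, 0.3, -1.4]
finger_gap: 17.1
grip_force: 59.0
```

Call:
servo_tool([
  [[0,0,-0.002,0,0.01],[0,0,-0.001,0,0.01],[0,0,0,0,0.01]],
])

```text
time: 12.65
tool_pos: [543.3, -124.1, 171.7]
tcp_rot: [180.0, -0.0, -0.0]
ft_force: [0.1, 0.7, -2.2]
finger_gap: 16.8
grip_force: 59.0
```

Call:
servo_tool([
  [[0,0,-0.0015,0,0.01],[0,0,-0.0015,0,0.01],[0,0,-0.0007,0,0.01],[0,0,0,0,0.01]],
])

```text
time: 13.05
tool_pos: [543.1, -124.1, 167.7]
tcp_rot: [-180.0, 0.0, -0.0]
ft_force: [0.4, 0.4, -2.6]
finger_gap: 16.6
grip_force: 59.3
```

Call:
servo_tool([
  [[0,0,-0.0008,0,0.01],[0,0,0,0,0.01],[0,0,0,0,0.01]],
])

```text
time: 13.35
tool_pos: [543.2, -124.1, 167.6]
tcp_rot: [180.0, -0.0, -0.0]
ft_force: [-4.0, 1.0, 5.1]
finger_gap: 16.7
grip_force: 59.7
```

Call:
servo_tool([
  [[0,0,0,0,0.024],[0,0,0,0,0.035],[0,0,0,0,0.06],[0,0,0,0,0.085],[0,0,0,0,0.085],[0,0,0,0,0.085],[0,0,0.01,0,0.085],[0,0,0.03,0,0.085],[0,0,0.045,0,0.085],[0,0,0.045,0,0.085]],
])

```text
time: 14.35
tool_pos: [542.6, -123.9, 298.6]
tcp_rot: [-180.0, 0.1, -0.0]
ft_force: [0.6, 0.3, -0.3]
finger_gap: 84.9
grip_force: 0.0
```

Call:
servo_tool([
  [[0,0,0.006,0,0.085],[0,0,0,0,0.085],[0,0,0,0,0.085],[0,0,0,0,0.085]],
])

```text
time: 14.75
tool_pos: [542.3, -123.8, 301.0]
tcp_rot: [-179.9, 0.2, -0.0]
ft_force: [-0.9, -0.2, -0.5]
finger_gap: 84.7
grip_force: 0.0
```

```bash
python3 - <<'E'
from h import *
q=sense();print(q['tool_pos'],q['ft_force'],q['finger_gap'])
w=snap('wrist','w8.png');s=snap('scene','s8.png')
c=lambda i,u,v,a,b:cv2.resize(i[v-b:v+b,u-a:u+a],(400,400),interpolation=cv2.INTER_CUBIC)
m=np.hstack([c(w['frame'],280,200,80,80),c(s['frame'],352,215,45,45)]); cv2.imwrite('pics/c8.png',cv2.convertScaleAbs(m,alpha=1.5))
E
```

```text
[ 542.31122238 -123.80596314  300.9563964 ] [-0.89193194 -0.15693997 -0.54751133] 84.69845394253481
```

View pics/c8.png

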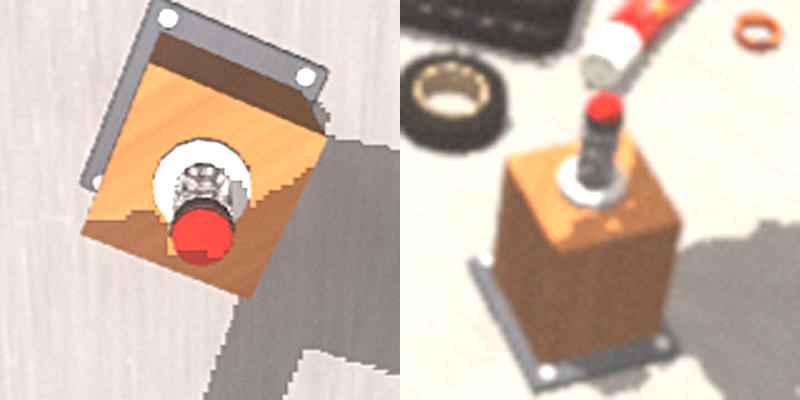

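The punch is upright with its flange flat on the stand (flange at crop (202,180), cap at (203,236)). The gripper is clear, so I'm handing in.

```bash
python3 -c "
from h import *
print(r.hand_in())"
```

```text
the job is handed in; nothing more can be done
None
```

The dot is knocked in (it shows as a black pit), the punch is back in its stand, upright with its flange flat on the top, and the job is handed in; the judge gave no verdict.

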